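# Clamp two cast-glass slabs in the ratchet jig

## Task

Get the blue and amber glass slabs clamped for edge polishing: first lay the blue slab flat in the jig's bed up against the far fence, then lay the amber slab flat between it and the sliding shoe. Push the shoe home until the red pawl has clicked behind its third and last tooth and the two slabs are squeezed up to the fence, then give the shoe's handle a firm tug back to prove that the pawl holds it, and let go. Leave the green slab, hammer, bottle and nail tin where they are.

Things in the scene. Friction and masses are not known exactly. Their poses are not given: they have to be found in the camera images.
- jig: Clamping jig, fixed: plywood base 270 x 160 x 12 mm; origin: centre of its underside. x runs along the bed from shoe to fence, y left, z up. Bed = top of the base, 12 mm above the bench, 60 mm wide between guide strips (inner faces y = +-30 mm, 5 mm thick, 5 mm high). Aluminium fence: inner face at x = +110 mm, 16 mm thick, 100 mm wide, 24 mm above the bed. The shoe slides in at the other end.
- seat_blue (a point): Point on the bed where the middle of the blue slab's underside belongs when it is tight against the fence: jig x = +90 mm, y = 0, z = 12 mm. Its axes are the jig's.
- seat_amber (a point): Point on the bed where the middle of the amber slab's underside belongs when it is tight against the blue one: jig x = +50 mm, y = 0, z = 12 mm. Its axes are the jig's.
- shoe (a joint): Travel of the grey sliding shoe along jig +x, in m: 0 = right back, starts 0 to 0.018. It stays where left and cannot be lifted out. Its three teeth pass the pawl at 0.026, 0.042, 0.058; after each click it cannot go back past that (give about 1 mm). With both slabs in, it stops hard at about 0.0605; home = 0.058 to 0.0605. Sliding takes 1 to 3 N, lifting the pawl over a tooth 5 to 10 N more.
- shoe_handle (a point): Grip point on the shoe's black upright handle, 60 mm above the bench, on the handle's axis. The handle is a post 24 mm (jig x) by 20 mm (jig y), from 37 mm to 75 mm above the bench, in the middle of the shoe. The point's axes are the jig's. It may be pinched from above or pushed; a tug of 5 to 15 N is plenty.
- shoe_face (a point): Middle of the shoe's front face, which presses on the amber slab; 25 mm above the bench, at jig x = -30.5 mm plus the shoe's travel. The shoe is 50 mm long, 56 mm wide, its top 37 mm above the bench.
- pawl: The red sprung pawl. Origin on its upright pivot pin at jig x = -70, y = -54 mm, 19 mm above the bench; x along its arm: in line with the jig's x when sprung in, about 0.1 rad off while a tooth lifts it outward. Arm 50 mm long, 8 mm wide, 12 mm high, top 31 mm above the bench, with an inward nose at its end. It bears on the brass teeth (16 mm pitch, 7.5 mm deep) on the shoe's right (-y) side.
- pawl_nose (a point): Inner corner of the pawl's nose, on its catching face: at jig x = -20, y = -38.5 mm when sprung in, 25 mm above the bench; about 5 mm farther out (-y) while a tooth lifts it.
- blue_slab: Cast glass slab of deep blue, 40 mm (its x) by 52 mm (its y) by 25 mm high, about 130 g, lying flat on the bench left of the jig. Origin: centre of its underside. In the jig its 52 mm side lies across the bed (its x along the jig's x, either way round).
- amber_slab: Cast glass slab of amber orange, same size, axes and origin as the blue one, lying near it.
- green_slab: Cast glass slab of dark green, same size and origin. Not wanted: leave it. The three slabs lie in any order, about 100 mm apart.
- hammer: Hammer about 270 mm long with wooden handle, lying on the bench right of the jig. Bystander.
- drink_bottle: Orange drinking bottle, 66 mm across, 190 mm high, standing at the far right. Bystander.
- nail_tin: Open steel tin, 72 mm across, 50 mm high, at the far left beyond the jig. Bystander.
Mind the look-alikes: they are no part of the job. What is meant by the blue_slab is not pink, and is the larger of those in its own colour.

How it is judged:
By the outcome, as a careful person would: the job done as asked, in the order asked, and still so for the second after the job is handed in, with the robot touching nothing.
It also fails if it takes over 67 s, if anything falls off the work surface, if the arm or the gripper's body presses on something with over 40 N, if the wrist force passes 120 N, or if a joint passes its speed limit or range.

## Robot

A 6-joint arm with a two-finger parallel gripper is mounted at the origin on the work surface. World frame = base frame: x ahead of the robot, y to its left, z up, the work surface at z = 0. Lengths are in m, angles in rad, forces in N, time in s.
With the tool pointing down it reaches from about 0.275 to 0.75 m from the base axis. Payload 10.2 kg.
Tool frame: the origin (TCP) lies between the finger pads; the fingertips stand 22 mm ahead of it and the grasp point (between the pads) lies 3 mm ahead of it; z points along the fingers, y is the direction in which the jaws open and shut (so a half turn about z gives the same grasp; the last joint's range is limited). The gripper opens to 85 mm and grips with 20 to 120 N. Pads are 22 mm wide; open, the fingers measure 114 mm over their backs; the gripper's body (76 mm by 85 mm) begins 54 mm behind the grasp point. The pads swing forward as they close: fully open they stand 13 mm farther back than shut.
Start: joints at [0.999, 0.313, 1.498, -0, 1.331, -0.223], TCP at [0.179, 0.493, 0.253] pointing down, gripper open.
Joint ranges: [-2.94, 2.94], [-0.97, 2.17], [0.19, 2.56], [-1.23, 4.37], [0.02, 3.11], [-2.88, 2.88]. Speed limits (rad/s): [2.39, 2.39, 3.01, 3.14, 3.14, 3.14].

## Interface

Orientations are given as a unit quaternion [w, x, y, z].
In Python, from bench import readout, vision, manip gives the robot as it stands.
- The arm moves only by the tool send_rows, never from a script. Its argument "targets" is a list of rows, each a list of 5 numbers: the closure in counts, from 0 (fully open) to 255 (shut), then the shift along the tool's x, y, z normalised to -1 to 1, where 1 is 0.15 m, then the turn about the tool's z normalised to -1 to 1, where 1 is 360 degrees. A call has 1 to 5 rows; each row is the pose to reach, as a shift and turn from the pose measured when the call began, along the tool's axes at that moment, turning the shorter way round; what a row does not reach only later rows make up. A row lasts 1/8 s, in which the tool goes at most 62.5 mm and 10.7 degrees, less where a joint would pass 70% of its speed; a pose out of reach is approached as far as the arm can. A call with a number of a shift or a turn outside -1 to 1 is refused whole. A call with a gripper value outside its range is refused whole. The fingers move at their own pace and stop on an object; "force" is the grip in N (left out, the last holds). Time passes only in rows, so rows that repeat a pose let the fingers close. It gives the time, the measured TCP pose, the force and the opening at its end, in the units of the state.
- readout.get_state(): the state, without advancing time (a new reading comes with each control period).
- vision.snapshot(name): name is "side" or "top" or "wrist"; returns a dict with "image" (420x560x3 uint8, blue, green, red), "range_z" (420x560 float32, m along the optical axis (not along the pixel's ray), 0 where there is no reading), "fx", "fy", "cx", "cy" (pixels), "origin" and "rotation" of the camera in the world. Camera axes: x right, y down, z forward; pixel columns grow to the right and rows downward; lengths in m; the calibration is good to about 2 mm. A picture is of the moment at which its call begins.
- manip.close_job(): hands the job in, once; it reports no verdict.
The state is a dict: "t": time; "joint_positions": joint angles; "joint_velocities": joint speeds; "effort": joint torques, N m; "tool_pos": TCP position; "tcp_rot": TCP orientation; "contact_force": force on the tool from outside, world axes, zero at the start; "wrist_torque": the same for the moment, N m; "opening": finger opening in m.
Only numpy, scipy, OpenCV 4.12 (cv2) and the standard library are available. Lean on these libraries where they do the work, as an engineer would, in place of code of your own. Each camera call takes 0.05 s, during which the arm holds its last target.

## Working session

There is one attempt and no reset: what is moved stays moved. The work goes in short steps, Python scripts to look and compute and a tool call to move; the robot and the scene stay as the last step left them, time stands still between calls to the robot, and variables do not carry over. Pictures are saved under pics/ and viewed, and the job is handed in when it is done.

Besides the shell and the picture viewer there is one more tool, called after "Call:" in YAML: its name, and indented under it one key for each argument. send_rows: Moves the arm, as the interface text tells. Scaled input: -1 to 1 covers 0.15 m each way for a shift and 360 degrees each way for a turn. Its arguments: {"type":"object","properties":{"targets":{"type":"array"},"force":{"type":"number"}},"required":["targets"]}

```bash
mkdir -p pics; ls; python3 - <<'E'
from bench import readout, vision
import cv2,pickle
print(readout.get_state())
for n in ["top","side"]:
    s=vision.snapshot(n); cv2.imwrite(f"pics/{n}0.png",s["image"]); pickle.dump(s,open(f"{n}0.pkl","wb"))
    print(n,s["fx"],s["cx"],s["cy"],s["origin"],s["rotation"])
E
```

```text
pics
{'t': 0.0, 'joint_positions': array([ 9.98578945e-01,  3.13467239e-01,  1.49844021e+00,  1.88960083e-05,
        1.33100451e+00, -2.23353812e-01]), 'joint_velocities': array([ 0.00013021, -0.00076071,  0.00013301, -0.00095075,  0.00080828,
       -0.00036809]), 'effort': array([ 1.89892262e-04, -4.12268865e+01, -2.59741652e+01, -1.53945903e-04,
        4.16158349e-03, -4.05125277e-06]), 'tool_pos': array([0.17931784, 0.49318268, 0.25272506]), 'tcp_rot': array([-2.63994947e-04,  1.73550751e-01,  9.84824706e-01, -6.04594066e-04]), 'contact_force': array([-0.02210945, -0.00748142, -0.57097526]), 'wrist_torque': array([0.02274749, 0.01840623, 0.01465854]), 'opening': 0.08560867725367036}
top 436.18841863603706 278.1720649020422 214.78349832836528 [0.37704618 0.00211428 1.23148822] [ 0.06340838 -0.70363208  0.70500371 -0.06205669]
side 417.4605483682285 283.5542395119457 208.99476638391513 [0.16971881 0.58269035 0.68680443] [ 0.12497586 -0.27603457  0.86185589 -0.40668216]
```

View pics/top0.png

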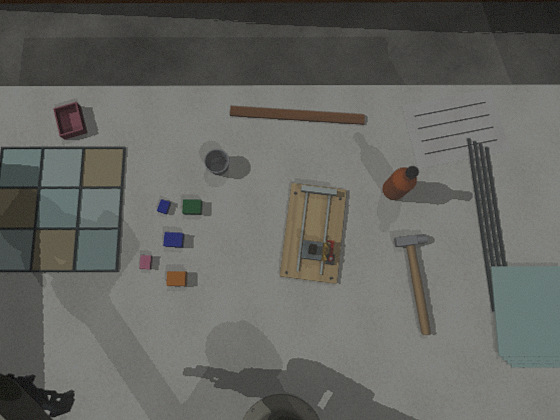

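View pics/side0.png

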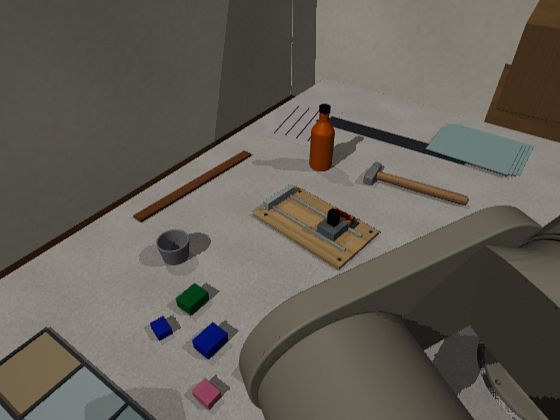

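```bash
cat > h.py <<'E'
import numpy as np,cv2,pickle
from scipy.spatial.transform import Rotation as R
def rot(q): return R.from_quat(np.r_[q[1:],q[0]]) if np.ndim(q)==1 else R.from_matrix(q)
def ray(s,uv,z):
    uv=np.atleast_2d(uv).astype(float)
    d=np.c_[(uv[:,0]-s["cx"])/s["fx"],(uv[:,1]-s["cy"])/s["fy"],np.ones(len(uv))]
    d=rot(s["rotation"]).apply(d); o=np.array(s["origin"])
    return o+d*((z-o[2])/d[:,2])[:,None]
def pts(s,mask):
    v,u=np.nonzero(mask); Z=s["range_z"][v,u]
    d=np.c_[(u-s["cx"])/s["fx"]*Z,(v-s["cy"])/s["fy"]*Z,Z]
    return rot(s["rotation"]).apply(d)+np.array(s["origin"])
def proj(s,P):
    p=rot(s["rotation"]).inv().apply(np.atleast_2d(P)-np.array(s["origin"]))
    return np.c_[p[:,0]/p[:,2]*s["fx"]+s["cx"],p[:,1]/p[:,2]*s["fy"]+s["cy"]]
def hsv(s): return cv2.cvtColor(s["image"],cv2.COLOR_BGR2HSV)
E
python3 - <<'E'
from h import *
s=pickle.load(open("top0.pkl","rb"));H=hsv(s)
for n,lo,hi in [("blue",(110,120,40),(130,255,255)),("green",(50,120,20),(80,255,255)),("orange",(5,120,90),(18,255,255)),("pink",(150,60,60),(179,255,255))]:
    m=cv2.inRange(H,lo,hi); k,l,st,c=cv2.connectedComponentsWithStats(m)
    for i in range(1,k):
        if st[i,4]>40:
            P=pts(s,l==i); zt=np.median(P[:,2]); 
            cs,_=cv2.findContours((l==i).astype(np.uint8),0,2)
            W=ray(s,cs[0][:,0,:],0.025)[:,:2].astype(np.float32)
            print(n,st[i],c[i].round(1),"z",zt.round(4),"rect",cv2.minAreaRect(W))
a=cv2.resize(s["image"][190:300,130:220],None,fx=6,fy=5.4,interpolation=2)
cv2.imwrite("pics/crop_slabs.png",a)
b=cv2.resize(s["image"][170:295,270:360],None,fx=6,fy=4.8,interpolation=2)
b=cv2.resize(s["image"][170:295,270:360],None,fx=4.8,fy=4.8,interpolation=2)
cv2.imwrite("pics/crop_jig.png",b)
E
```

```text
blue [157 200  13  14 116] [163.  206.2] z 0.0168 rect ((0.6195690631866455, 0.32938358187675476), (0.026534443721175194, 0.0358150452375412), 71.98348236083984)
blue [164 232  19  15 241] [172.7 239.2] z 0.0246 rect ((0.5251962542533875, 0.29816529154777527), (0.049981843680143356, 0.03788534179329872), 86.04854583740234)
orange [391 168  17  22 240] [399.2 179.2] z 0.1299 rect ((0.696851909160614, -0.3396293520927429), (0.06291616708040237, 0.04389219358563423), 6.151134967803955)
orange [167 272  19  14 254] [175.6 278.5] z 0.0248 rect ((0.4169764220714569, 0.2851543724536896), (0.049570873379707336, 0.035262782126665115), 89.8968276977539)
pink [ 54 102  29  34 463] [ 69.9 119.9] z 0.0053 rect ((0.8812867999076843, 0.6193100810050964), (0.09150173515081406, 0.06988217681646347), 16.625289916992188)
pink [140 255  11  14 141] [144.9 261.6] z 0.018 rect ((0.4635702073574066, 0.3720395267009735), (0.028064865618944168, 0.03575325384736061), 89.89230346679688)
```

View pics/crop_slabs.png

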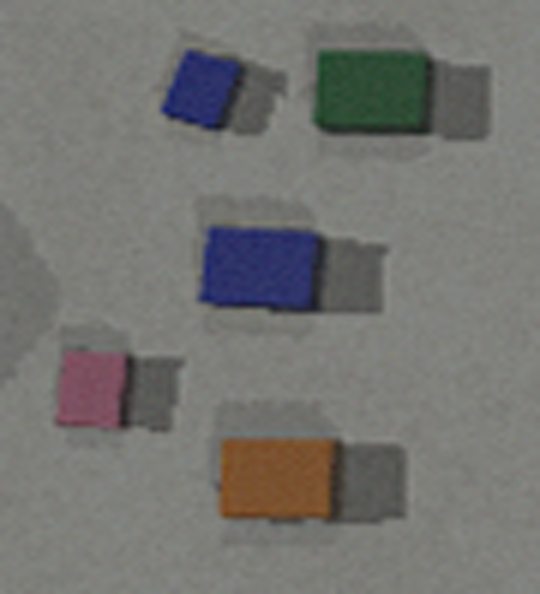

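View pics/crop_jig.png

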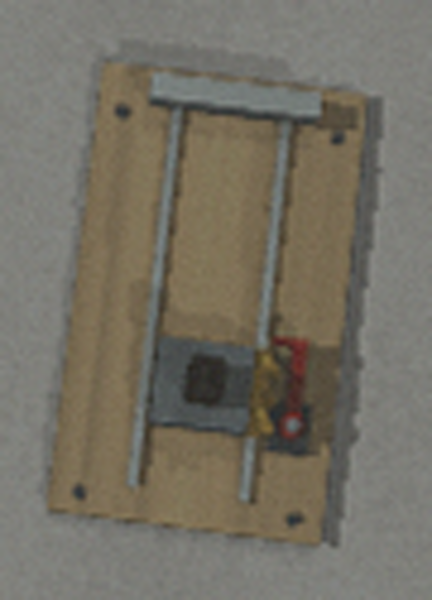

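The top view has two blues. The small one at (163,206) is about 27×36 mm. The larger one at (173,240) is about 40×52 mm with its top at 25 mm, and the enlarged crop confirms it as the blue_slab. The pink block at (145,262) is a decoy. The amber slab is at (176,278) and the green at (192,207). Next I'll fit the jig.

```bash
python3 - <<'E'
from h import *
s=pickle.load(open("top0.pkl","rb"));H=hsv(s)
m=cv2.inRange(H,(10,60,60),(28,255,255)); m[:170]=0;m[295:]=0;m[:,:270]=0;m[:,360:]=0
P=cv2.findNonZero(m); hull=cv2.convexHull(P)
W=ray(s,hull[:,0,:],0.012)[:,:2].astype(np.float32); r=cv2.minAreaRect(W); print(r,"want .27x.16"); print(cv2.boxPoints(r).round(4))
# handle, black
m=np.zeros(H.shape[:2],np.uint8); sub=(H[235:262,300:325,2]<45); m[235:262,300:325]=sub
p=pts(s,m>0); print("handle",m.sum(),p[p[:,2]>.06].mean(0),np.median(p[:,2]))
m=cv2.inRange(H,(170,120,60),(179,255,255))|cv2.inRange(H,(0,150,60),(4,255,255)); m[:170]=0;m[295:]=0;m[:,:270]=0;m[:,360:]=0
p=pts(s,m>0);print("pawl",p.min(0),p.max(0))
# depth of fence
p=pts(s,np.ones((420,560))>0).reshape(420,560,3); q=p[178:200,290:350].reshape(-1,3); q=q[(q[:,2]>.03)&(q[:,2]<.042)]; print("fence",len(q),cv2.minAreaRect(q[:,:2].astype(np.float32)))
E
```

```text
((0.5473394393920898, -0.09456297010183334), (0.15872161090373993, 0.26911741495132446), 82.59345245361328) want .27x.16
[[ 0.4037 -0.1559]
 [ 0.6705 -0.1906]
 [ 0.691  -0.0332]
 [ 0.4241  0.0015]]
handle 15 [ 0.49373578 -0.08556616  0.07151948] 0.06897965881508372
pawl [ 0.47705731 -0.14456699  0.02767163] [ 0.51889901 -0.13369411  0.03250057]
fence 207 ((0.6648786067962646, -0.11034391820430756), (0.09941399842500687, 0.017215492203831673), 82.1883316040039)
```

Call:
send_rows:
  targets:
    - [0,-0.4,-0.07,0,-0.02]
    - [0,-0.8,-0.14,0.05,-0.044]
    - [0,-1.0,-0.17,0.1,-0.044]

```text
t: 0.48
tool_pos: [0.3135, 0.4164, 0.2373]
tcp_rot: [-0.0, 0.036, 0.999, -0.001]
contact_force: [-0.8, 0.6, 0.7]
opening: 0.0856
```

```bash
cat >> h.py <<'E'
def plan(x,y,z,yjaw):
    """print normalized shifts from the current pose to world x,y,z with jaw (tool y) at world angle yjaw deg"""
    from bench import readout
    st=readout.get_state(); r=rot(st["tcp_rot"]); d=r.inv().apply(np.array([x,y,z])-st["tool_pos"])/0.15
    ty=r.apply([0,1,0]); a=np.degrees(np.arctan2(ty[1],ty[0])); t=-((yjaw-a+90)%180-90)/360
    print("t",round(st["t"],2),"pos",st["tool_pos"].round(4),"jaw",a.round(2),"F",st["contact_force"].round(1),"open",round(st["opening"],4),"j6",st["joint_positions"][5].round(2))
    print("shift",d.round(4),"turn",round(t,4))
E
python3 -c "
from h import *
plan(.50,.298,.22,86)"
```

```text
t 0.47 pos [0.3135 0.4164 0.2373] jaw 85.84 F [-0.8  0.6  0.7] open 0.0856 j6 -0.8
shift [-1.2972 -0.697   0.1154] turn -0.0005
```

Call:
send_rows:
  targets:
    - [0,-0.35,-0.19,0.03,0]
    - [0,-0.7,-0.38,0.06,0]
    - [0,-0.98,-0.56,0.1,0]
    - [0,-0.98,-0.69,0.11,0]
    - [0,-0.98,-0.69,0.11,0]

```text
t: 1.1
tool_pos: [0.4528, 0.3016, 0.2204]
tcp_rot: [-0.001, 0.037, 0.999, -0.001]
contact_force: [0.5, 0.4, 0.9]
opening: 0.0855
```

```bash
python3 - <<'E'
from h import *
from bench import vision
plan(.525,.298,.22,86)
s=vision.snapshot("wrist"); pickle.dump(s,open("w1.pkl","wb")); cv2.imwrite("pics/w1.png",s["image"]);print(s["origin"],s["rotation"])
E
```

```text
t 1.1 pos [0.4528 0.3016 0.2204] jaw 85.73 F [0.5 0.4 0.9] open 0.0855 j6 -1.12
shift [-0.4821  0.0119  0.0021] turn -0.0008
[0.37560823 0.30763704 0.33989752] [0.1120902  0.72442432 0.67236101 0.10283904]
```

View pics/w1.png

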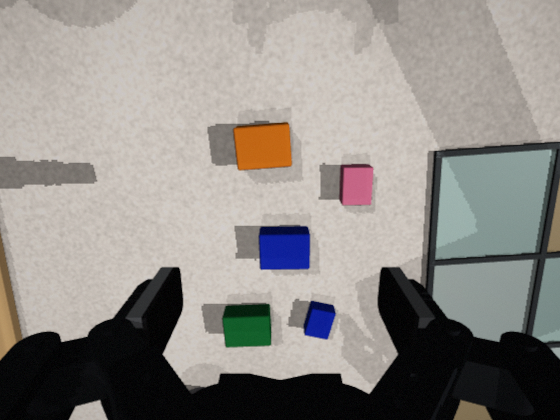

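```bash
cat > slabs.py <<'E'
from h import *
import sys
def meas(s,zt=0.025):
    H=hsv(s)
    for n,lo,hi in [("blue",(110,120,40),(130,255,255)),("amber",(5,120,60),(18,255,255))]:
        m=cv2.inRange(H,lo,hi); k,l,st,c=cv2.connectedComponentsWithStats(m)
        for i in range(1,k):
            if st[i,4]<500: continue
            V=H[...,2][l==i]; t=np.median(V)*0.8
            mm=((l==i)&(H[...,2]>t)).astype(np.uint8); mm=cv2.morphologyEx(mm,cv2.MORPH_OPEN,np.ones((5,5)))
            cs,_=cv2.findContours(mm,0,2); cc=max(cs,key=cv2.contourArea)
            r=cv2.minAreaRect(ray(s,cc[:,0,:],zt)[:,:2].astype(np.float32))
            P=pts(s,mm>0); P=P[abs(P[:,2]-zt)<.004]
            print(n,c[i].round(0),[np.round(x,4) for x in r],"depth z",np.median(P[:,2]).round(4) if len(P) else None,"ctr",P.mean(0).round(4) if len(P) else None)
if __name__=="__main__": meas(pickle.load(open(sys.argv[1],"rb")))
E
python3 slabs.py w1.pkl
```

```text
blue [284. 247.] [array([0.5245, 0.3006]), array([0.05  , 0.0368]), np.float64(85.7683)] depth z 0.0237 ctr [0.5249 0.3005 0.0237]
blue [319. 320.] [array([0.6138, 0.3329]), array([0.0256, 0.034 ]), np.float64(72.4486)] depth z None ctr None
amber [263. 146.] [array([0.4175, 0.2882]), array([0.0386, 0.0504]), np.float64(0.0732)] depth z 0.0237 ctr [0.4172 0.2879 0.0237]
```

Call:
send_rows:
  targets:
    - [0,-0.3,0,0.2,0]
    - [0,-0.48,-0.005,0.5,0]
    - [0,-0.48,-0.005,0.7,0]
    - [0,-0.48,-0.005,0.7,0]

```text
t: 1.65
tool_pos: [0.5229, 0.297, 0.1137]
tcp_rot: [-0.003, 0.036, 0.999, -0.001]
contact_force: [-0.2, 0.2, 1.5]
opening: 0.0853
```

```bash
python3 -c "
from h import *
plan(.5245,.3005,.030,85.8)"
```

```text
t 1.65 pos [0.5229 0.297  0.1137] jaw 85.86 F [-0.2  0.2  1.5] open 0.0853 j6 -1.18
shift [-0.012   0.0261  0.5581] turn 0.0002
```

Call:
send_rows:
  targets:
    - [0,-0.012,0.026,0.2,0]
    - [0,-0.012,0.026,0.4,0]
    - [0,-0.012,0.026,0.55,0]
    - [0,-0.012,0.026,0.558,0]
    - [0,-0.012,0.026,0.558,0]

```text
t: 2.28
tool_pos: [0.5252, 0.3012, 0.032]
tcp_rot: [-0.001, 0.036, 0.999, -0.001]
contact_force: [0.3, 0.9, 1.0]
opening: 0.0853
```

Call:
send_rows:
  targets:
    - [255,0,0,0,0]
    - [255,0,0,0,0]
    - [255,0,0,0,0]
    - [255,0,0,0,0]
    - [255,0,0,0,0]
  force: 35

```text
t: 2.9
tool_pos: [0.5257, 0.3015, 0.0332]
tcp_rot: [-0.001, 0.036, 0.999, -0.001]
contact_force: [-1.7, -0.5, 7.0]
opening: 0.051
```

```bash
python3 -c "
from h import *
plan(.5245,.3005,.030,85.8)"
```

```text
t 2.9 pos [0.5257 0.3015 0.0332] jaw 85.89 F [-1.7 -0.5  7. ] open 0.051 j6 -1.17
shift [ 0.0077 -0.0069  0.0217] turn 0.0003
```

Call:
send_rows:
  targets:
    - [255,0,0,-0.15,0]
    - [255,0,0,-0.4,0]
    - [255,0,0,-0.55,0]
    - [255,0,0,-0.55,0]

```text
t: 3.4
tool_pos: [0.5264, 0.3018, 0.1173]
tcp_rot: [0.001, 0.036, 0.999, -0.0]
contact_force: [0.4, -0.3, -2.4]
opening: 0.0511
```

```bash
python3 - <<'E'
from h import *
from bench import vision
# target: seat blue x=.087 in jig
c=np.array([.5473,-.0946]);a=np.radians(-7.5);ex=np.array([np.cos(a),np.sin(a)])
for X in (.09,.085,.05,.045): print(X,(c+X*ex).round(4))
plan(*(c+.084*ex),.115,82.5)
s=vision.snapshot("wrist"); pickle.dump(s,open("w2.pkl","wb")); cv2.imwrite("pics/w2.png",s["image"])
E
```

```text
0.09 [ 0.6365 -0.1063]
0.085 [ 0.6316 -0.1057]
0.05 [ 0.5969 -0.1011]
0.045 [ 0.5919 -0.1005]
t 3.4 pos [0.5264 0.3018 0.1173] jaw 85.89 F [ 0.4 -0.3 -2.4] open 0.0511 j6 -1.17
shift [-0.8869 -2.659   0.0165] turn 0.0094
```

View pics/w2.png

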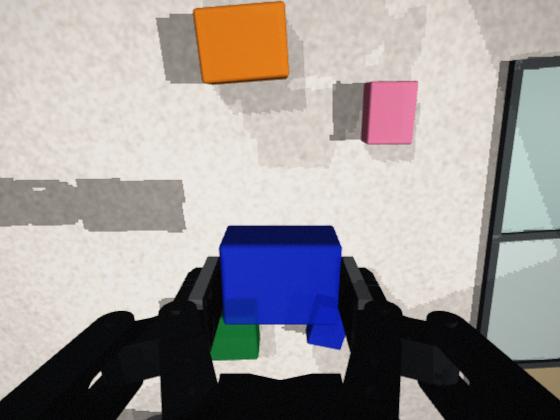

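Call:
send_rows:
  targets:
    - [255,-0.15,-0.3,-0.05,0.004]
    - [255,-0.3,-0.6,-0.1,0.0094]
    - [255,-0.4,-0.9,-0.15,0.0094]
    - [255,-0.4,-1,-0.15,0.0094]

```text
t: 3.95
tool_pos: [0.5751, 0.1452, 0.1371]
tcp_rot: [-0.001, 0.067, 0.998, -0.001]
contact_force: [-0.3, 0.3, -2.0]
opening: 0.0507
```

```bash
python3 -c "
from h import *
plan(.59,-.100,.14,82.5)"
```

```text
t 3.95 pos [0.5751 0.1452 0.1371] jaw 82.35 F [-0.3  0.3 -2. ] open 0.0507 j6 -1.39
shift [-0.316  -1.6067 -0.0174] turn -0.0004
```

Call:
send_rows:
  targets:
    - [255,-0.1,-0.3,0,0]
    - [255,-0.18,-0.6,0,0]
    - [255,-0.2,-0.9,0,0]
    - [255,-0.2,-1,0,0]

```text
t: 4.45
tool_pos: [0.5841, -0.0089, 0.1359]
tcp_rot: [-0.002, 0.068, 0.998, -0.001]
contact_force: [1.1, -0.5, -2.0]
opening: 0.0508
```

Call:
send_rows:
  targets:
    - [255,-0.1,-0.3,0,0]
    - [255,-0.12,-0.6,0,0]
    - [255,-0.12,-0.6,0,0]

```text
t: 4.82
tool_pos: [0.5893, -0.102, 0.1349]
tcp_rot: [-0.003, 0.069, 0.998, -0.0]
contact_force: [-0.7, 0.1, -1.4]
opening: 0.051
```

```bash
python3 - <<'E'
from h import *
from bench import vision
plan(.6306,-.1056,.115,82.5)
s=vision.snapshot("wrist"); pickle.dump(s,open("w3.pkl","wb")); cv2.imwrite("pics/w3.png",s["image"])
E
```

```text
t 4.83 pos [ 0.5893 -0.102   0.1349] jaw 82.09 F [-0.7  0.1 -1.4] open 0.051 j6 -1.8
shift [-0.2766  0.0142  0.1309] turn -0.0011
```

View pics/w3.png

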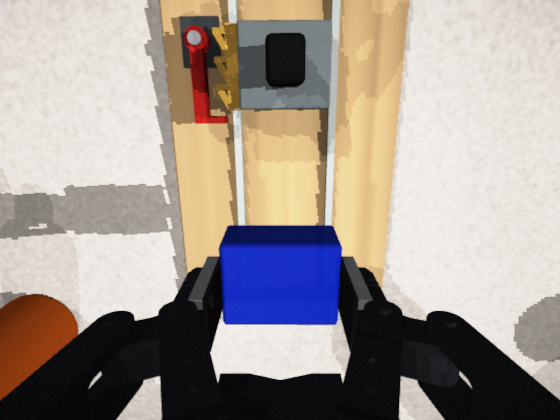

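```bash
python3 - <<'E'
from h import *
s=pickle.load(open("w3.pkl","rb"));im=s["image"];H=hsv(s)
c=np.array([.5473,-.0946]);a=np.radians(-7.5);ex=np.array([np.cos(a),np.sin(a)]);ey=np.array([-ex[1],ex[0]])
for v in (135,150,170,190,210):
    row=H[v].astype(int); u=np.nonzero((row[:,1]<60)&(np.arange(560)>215)&(np.arange(560)<350))[0]
    g=np.split(u,np.nonzero(np.diff(u)>3)[0]+1)
    for q in g:
        if len(q)>=3:
            w=ray(s,[[q[0]-.5,v],[q[-1]+.5,v]],.017)[:,:2]-c; print(v,q[0],q[-1],(w@ex).round(4),(w@ey).round(4))
m=(H[...,2]<40).astype(np.uint8); m[:25]=0;m[95:]=0;m[:,:255]=0;m[:,315:]=0
r=cv2.minAreaRect(ray(s,cv2.findNonZero(m)[:,0],.075)[:,:2].astype(np.float32)); print(r,(np.array(r[0])-c)@ex,(np.array(r[0])-c)@ey)
E
```

```text
135 234 241 [-0.0114 -0.0113] [-0.0336 -0.028 ]
135 327 334 [-0.0109 -0.0109] [0.0306 0.0361]
150 234 242 [-0.001 -0.001] [-0.0341 -0.0278]
150 327 334 [-0.0006 -0.0005] [0.031  0.0366]
170 235 243 [0.0131 0.0132] [-0.034  -0.0276]
170 326 333 [0.0136 0.0136] [0.0307 0.0364]
190 237 243 [0.0278 0.0279] [-0.0333 -0.0282]
190 325 332 [0.0283 0.0283] [0.0305 0.0363]
210 238 244 [0.0431 0.0431] [-0.0332 -0.0281]
210 325 331 [0.0435 0.0436] [0.031  0.0361]
((0.49523279070854187, -0.08654158562421799), (0.018908489495515823, 0.024482669308781624), 83.23160552978516) -0.05267360124189304 0.001193338955351402
```

Call:
send_rows:
  targets:
    - [255,-0.1,0.02,0.05,-0.001]
    - [255,-0.277,0.021,0.13,-0.001]
    - [255,-0.277,0.021,0.35,-0.001]
    - [255,-0.277,0.021,0.49,-0.001]
    - [255,-0.277,0.021,0.49,-0.001]

```text
t: 5.5
tool_pos: [0.6296, -0.1007, 0.0593]
tcp_rot: [-0.005, 0.064, 0.998, 0.001]
contact_force: [0.8, 0.1, -0.9]
opening: 0.051
```

```bash
python3 - <<'E'
from h import *
plan(.6306,-.1046,.046,82.5)
E
```

```text
t 5.5 pos [ 0.6296 -0.1007  0.0593] jaw 82.65 F [ 0.8  0.1 -0.9] open 0.051 j6 -1.78
shift [-0.0106 -0.0252  0.0887] turn 0.0004
```

Call:
send_rows:
  targets:
    - [255,-0.005,-0.025,0,0]
    - [255,-0.005,-0.025,0.04,0]
    - [255,-0.005,-0.025,0.075,0]
    - [255,-0.005,-0.025,0.075,0]

```text
t: 6.0
tool_pos: [0.6296, -0.1044, 0.0477]
tcp_rot: [-0.005, 0.064, 0.998, 0.001]
contact_force: [0.8, -0.6, -1.5]
opening: 0.0509
```

```bash
python3 - <<'E'
from h import *
plan(.6306,-.1046,.045,82.5)
E
```

```text
t 6.0 pos [ 0.6296 -0.1044  0.0477] jaw 82.64 F [ 0.8 -0.6 -1.5] open 0.0509 j6 -1.79
shift [-0.0071 -0.0005  0.0176] turn 0.0004
```

Call:
send_rows:
  targets:
    - [255,0,0,0.012,0]
    - [255,0,0,0.022,0]
    - [255,0,0,0.022,0]

```text
t: 6.38
tool_pos: [0.6296, -0.1045, 0.0454]
tcp_rot: [-0.005, 0.064, 0.998, 0.001]
contact_force: [-4.7, 1.8, 7.1]
opening: 0.0512
```

```bash
python3 - <<'E'
from h import *
plan(.6306,-.1046,.045,82.5)
E
```

```text
t 6.38 pos [ 0.6296 -0.1045  0.0454] jaw 82.65 F [-4.7  1.8  7.1] open 0.0512 j6 -1.79
shift [-0.0068 -0.0001  0.0025] turn 0.0004
```

Call:
send_rows:
  targets:
    - [255,-0.015,0,-0.005,0]
    - [255,-0.03,0,-0.005,0]
    - [255,-0.03,0,-0.005,0]

```text
t: 6.75
tool_pos: [0.6342, -0.105, 0.0459]
tcp_rot: [-0.005, 0.064, 0.998, 0.001]
contact_force: [-0.6, 1.3, -1.4]
opening: 0.051
```

Call:
send_rows:
  targets:
    - [255,-0.01,0,0,0]
    - [255,-0.02,0,0,0]
    - [255,-0.02,0,0,0]

```text
t: 7.12
tool_pos: [0.6361, -0.1053, 0.0455]
tcp_rot: [-0.007, 0.064, 0.998, 0.001]
contact_force: [-6.4, -0.2, 2.0]
opening: 0.0512
```

Call:
send_rows:
  targets:
    - [0,0,0,0,0]
    - [0,0,0,0,0]
    - [0,0,0,0,0]
    - [0,0,0,0,0]
    - [0,0,0,-0.1,0]

```text
t: 7.75
tool_pos: [0.6358, -0.1051, 0.0601]
tcp_rot: [-0.008, 0.064, 0.998, 0.001]
contact_force: [-0.3, 0.2, -0.5]
opening: 0.0855
```

Call:
send_rows:
  targets:
    - [0,0.05,0,-0.3,0]
    - [0,0.15,0,-0.5,0]
    - [0,0.25,0,-0.6,0]
    - [0,0.25,0,-0.6,0]

```text
t: 8.25
tool_pos: [0.6004, -0.1007, 0.153]
tcp_rot: [-0.007, 0.064, 0.998, 0.001]
contact_force: [-1.0, 0.5, -0.0]
opening: 0.0857
```

```bash
python3 - <<'E'
from h import *
from slabs import meas
from bench import vision
plan(.4175,.288,.12,90)
s=vision.snapshot("top"); pickle.dump(s,open("top1.pkl","wb"))
cv2.imwrite("pics/w4t.png",cv2.resize(s["image"][170:295,270:360],None,fx=4.8,fy=4.8,interpolation=2))
s=vision.snapshot("wrist"); pickle.dump(s,open("w4.pkl","wb")); cv2.imwrite("pics/w4.png",s["image"]);meas(s,.037)
E
```

```text
t 8.25 pos [ 0.6004 -0.1007  0.153 ] jaw 82.65 F [-1.   0.5 -0. ] open 0.0857 j6 -1.8
shift [1.5378 2.414  0.2414] turn -0.0204
blue [280. 250.] [array([ 0.6354, -0.1047]), array([0.0496, 0.0373]), np.float64(82.6024)] depth z 0.0357 ctr [ 0.6354 -0.1048  0.0357]
amber [ 36. 309.] [array([ 0.6675, -0.3099]), array([0.0486, 0.0954]), np.float64(28.2061)] depth z 0.0369 ctr [ 0.6583 -0.3004  0.0369]
```

View pics/w4.png

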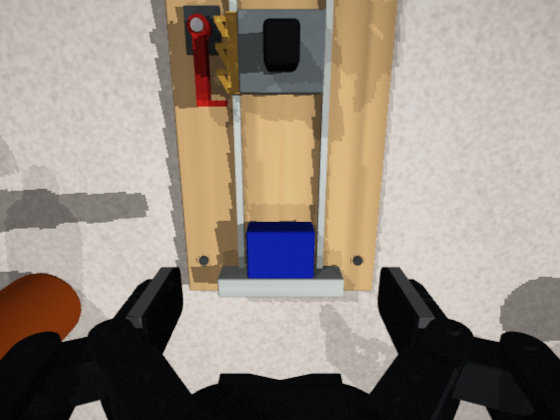

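The blue slab at (280,250) lies flat between the strips, against the fence. Next is the amber slab.

Call:
send_rows:
  targets:
    - [0,0.2,0.35,0,-0.01]
    - [0,0.4,0.7,0,-0.02]
    - [0,0.6,1,0,-0.02]
    - [0,0.65,1,0,-0.02]

```text
t: 8.85
tool_pos: [0.5218, 0.0632, 0.1519]
tcp_rot: [-0.009, -0.001, 1.0, 0.002]
contact_force: [0.5, -0.1, 1.0]
opening: 0.0859
```

Call:
send_rows:
  targets:
    - [0,0.2,0.35,0,0]
    - [0,0.4,0.7,0,0]
    - [0,0.6,1,0,0]
    - [0,0.7,1,0,0]

```text
t: 9.35
tool_pos: [0.4158, 0.2146, 0.1539]
tcp_rot: [-0.009, -0.002, 1.0, 0.002]
contact_force: [1.1, -0.7, 0.2]
opening: 0.0854
```

```bash
python3 - <<'E'
from h import *
plan(.4175,.288,.12,90)
E
```

```text
t 9.35 pos [0.4158 0.2146 0.1539] jaw 90.23 F [ 1.1 -0.7  0.2] open 0.0854 j6 -1.36
shift [-0.0173  0.4882  0.2272] turn 0.0007
```

Call:
send_rows:
  targets:
    - [0,-0.017,0.3,0.05,0]
    - [0,-0.017,0.485,0.2,0]
    - [0,-0.017,0.485,0.4,0]
    - [0,-0.017,0.485,0.6,0]
    - [0,-0.017,0.485,0.6,0]

```text
t: 9.98
tool_pos: [0.4161, 0.2869, 0.0622]
tcp_rot: [-0.011, -0.002, 1.0, 0.001]
contact_force: [-0.0, 0.7, 0.3]
opening: 0.0856
```

```bash
python3 - <<'E'
from h import *
plan(.4175,.288,.03,90)
E
```

```text
t 9.97 pos [0.4161 0.2869 0.0622] jaw 90.19 F [-0.   0.7  0.3] open 0.0856 j6 -1.22
shift [-0.0141  0.007   0.2142] turn 0.0005
```

Call:
send_rows:
  targets:
    - [0,-0.012,0.007,0.1,0]
    - [0,-0.012,0.007,0.2,0]
    - [0,-0.012,0.007,0.22,0]
    - [0,-0.012,0.007,0.22,0]

```text
t: 10.48
tool_pos: [0.4173, 0.288, 0.0292]
tcp_rot: [-0.011, -0.002, 1.0, 0.001]
contact_force: [1.0, -0.6, 0.2]
opening: 0.0857
```

Call:
send_rows:
  targets:
    - [255,0,0,0,0]
    - [255,0,0,0,0]
    - [255,0,0,0,0]
    - [255,0,0,0,0]
    - [255,0,0,0,0]
  force: 35

```text
t: 11.1
tool_pos: [0.4175, 0.2882, 0.0298]
tcp_rot: [-0.011, -0.002, 1.0, 0.001]
contact_force: [-0.5, 0.3, 7.0]
opening: 0.0512
```

Call:
send_rows:
  targets:
    - [255,0,0,-0.15,0]
    - [255,0,0,-0.4,0]
    - [255,0,0,-0.7,0]
    - [255,0,0,-0.7,0]

```text
t: 11.6
tool_pos: [0.421, 0.2884, 0.1374]
tcp_rot: [-0.008, -0.002, 1.0, 0.002]
contact_force: [-0.0, -0.5, -1.6]
opening: 0.051
```

```bash
python3 - <<'E'
from h import *
plan(.583,-.0983,.14,82.5)
E
```

```text
t 11.6 pos [0.421  0.2884 0.1374] jaw 90.2 F [-0.  -0.5 -1.6] open 0.051 j6 -1.21
shift [-1.0705 -2.5818 -0.0457] turn 0.0214
```

Call:
send_rows:
  targets:
    - [255,-0.15,-0.3,-0.04,0.01]
    - [255,-0.35,-0.6,-0.07,0.0214]
    - [255,-0.45,-0.95,-0.07,0.0214]
    - [255,-0.45,-1,-0.07,0.0214]

```text
t: 12.1
tool_pos: [0.4894, 0.1359, 0.1448]
tcp_rot: [-0.009, 0.067, 0.998, 0.001]
contact_force: [-0.9, 0.9, -1.8]
opening: 0.051
```

Call:
send_rows:
  targets:
    - [255,-0.1,-0.35,0,0]
    - [255,-0.25,-0.7,0,0]
    - [255,-0.35,-1,0,0]
    - [255,-0.35,-1,0,0]

```text
t: 12.6
tool_pos: [0.5212, -0.0216, 0.1424]
tcp_rot: [-0.01, 0.069, 0.998, 0.001]
contact_force: [-0.2, 0.3, -2.5]
opening: 0.051
```

```bash
python3 - <<'E'
from h import *
plan(.588,-.099,.12,82.5)
E
```

```text
t 12.6 pos [ 0.5212 -0.0216  0.1424] jaw 82.09 F [-0.2  0.3 -2.5] open 0.051 j6 -1.7
shift [-0.5152 -0.4497  0.1381] turn -0.0011
```

Call:
send_rows:
  targets:
    - [255,-0.2,-0.25,0,-0.001]
    - [255,-0.4,-0.45,0,-0.001]
    - [255,-0.515,-0.45,0.05,-0.001]
    - [255,-0.515,-0.45,0.13,-0.001]
    - [255,-0.515,-0.45,0.13,-0.001]

```text
t: 13.22
tool_pos: [0.5867, -0.0975, 0.1195]
tcp_rot: [-0.012, 0.065, 0.998, 0.002]
contact_force: [-0.3, -0.1, -1.7]
opening: 0.051
```

```bash
python3 - <<'E'
from h import *
from bench import vision
plan(.589,-.0992,.058,82.5)
s=vision.snapshot("wrist"); pickle.dump(s,open("w5.pkl","wb")); cv2.imwrite("pics/w5.png",s["image"])
E
```

```text
t 13.22 pos [ 0.5867 -0.0975  0.1195] jaw 82.53 F [-0.3 -0.1 -1.7] open 0.051 j6 -1.8
shift [-0.0266 -0.0103  0.4094] turn 0.0001
```

View pics/w5.png

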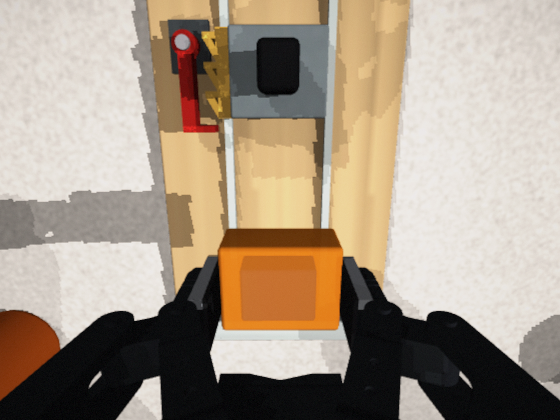

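Call:
send_rows:
  targets:
    - [255,-0.02,-0.01,0.1,0]
    - [255,-0.02,-0.01,0.25,0]
    - [255,-0.02,-0.01,0.38,0]
    - [255,-0.02,-0.01,0.41,0]
    - [255,-0.02,-0.01,0.41,0]

```text
t: 13.9
tool_pos: [0.5886, -0.0993, 0.0591]
tcp_rot: [-0.011, 0.065, 0.998, 0.002]
contact_force: [-0.8, -0.3, -1.8]
opening: 0.0514
```

```bash
python3 - <<'E'
from h import *
plan(.589,-.0992,.043,82.5)
E
```

```text
t 13.9 pos [ 0.5886 -0.0993  0.0591] jaw 82.52 F [-0.8 -0.3 -1.8] open 0.0514 j6 -1.8
shift [-0.0048  0.0011  0.1071] turn 0.0001
```

Call:
send_rows:
  targets:
    - [255,0,0,0.05,0]
    - [255,0,0,0.1,0]
    - [255,0,0,0.112,0]
    - [255,0,0,0.112,0]

```text
t: 14.4
tool_pos: [0.5883, -0.0992, 0.0422]
tcp_rot: [-0.011, 0.065, 0.998, 0.002]
contact_force: [0.2, -1.3, -2.7]
opening: 0.0513
```

Call:
send_rows:
  targets:
    - [255,-0.02,0,0,0]
    - [255,-0.035,0,0,0]
    - [255,-0.035,0,0,0]

```text
t: 14.78
tool_pos: [0.5937, -0.1, 0.0421]
tcp_rot: [-0.011, 0.065, 0.998, 0.002]
contact_force: [-0.1, 0.1, -1.1]
opening: 0.0512
```

```bash
python3 - <<'E'
from h import *
plan(.597,-.1,.043,82.5)
E
```

```text
t 14.78 pos [ 0.5937 -0.1     0.0421] jaw 82.53 F [-0.1  0.1 -1.1] open 0.0512 j6 -1.8
shift [-0.0217  0.0027 -0.0062] turn 0.0001
```

Call:
send_rows:
  targets:
    - [255,-0.008,0,0.008,0]
    - [255,-0.016,0,0.012,0]
    - [255,-0.016,0,0.012,0]

```text
t: 15.15
tool_pos: [0.5956, -0.1003, 0.0418]
tcp_rot: [-0.011, 0.065, 0.998, 0.002]
contact_force: [-9.3, 2.2, 14.2]
opening: 0.0512
```

Call:
send_rows:
  targets:
    - [255,0,0,0.006,0]
    - [255,0,0,0.006,0]

```text
t: 15.4
tool_pos: [0.5956, -0.1002, 0.0418]
tcp_rot: [-0.011, 0.065, 0.998, 0.002]
contact_force: [-4.8, 1.1, 6.6]
opening: 0.051
```

Touching both the bed and the blue slab. Releasing and lifting.

Call:
send_rows:
  targets:
    - [0,0,0,-0.005,0]
    - [0,0,0,-0.005,0]
    - [0,0,0,-0.005,0]
    - [0,0,0,-0.005,0]
    - [0,0,0,-0.1,0]

```text
t: 16.02
tool_pos: [0.5954, -0.1002, 0.0564]
tcp_rot: [-0.012, 0.065, 0.998, 0.002]
contact_force: [-0.4, 0.1, 0.0]
opening: 0.0853
```

Call:
send_rows:
  targets:
    - [0,0.05,0,-0.3,0]
    - [0,0.15,0,-0.5,0]
    - [0,0.25,0,-0.65,0]
    - [0,0.25,0,-0.65,0]

```text
t: 16.52
tool_pos: [0.5611, -0.096, 0.1573]
tcp_rot: [-0.01, 0.065, 0.998, 0.001]
contact_force: [-1.5, -0.6, 0.4]
opening: 0.0851
```

```bash
python3 - <<'E'
from h import *
from slabs import meas
from bench import vision
s=vision.snapshot("wrist"); pickle.dump(s,open("w6.pkl","wb")); cv2.imwrite("pics/w6.png",s["image"]);meas(s,.037)
H=hsv(s);c=np.array([.5473,-.0936]);a=np.radians(-7.5);ex=np.array([np.cos(a),np.sin(a)]);ey=np.array([-ex[1],ex[0]])
m=(H[...,2]<40).astype(np.uint8); m[140:]=0;m[:,:235]=0;m[:,330:]=0
k,l,st,ce=cv2.connectedComponentsWithStats(m); print(st[1:],ce[1:])
i=1+np.argmax(st[1:,4])
p=pts(s,l==i); p=p[p[:,2]>.068]
r=cv2.minAreaRect(ray(s,cv2.findNonZero((l==i).astype(np.uint8))[:,0],.075)[:,:2].astype(np.float32)); print(r,(np.array(r[0])-c)@ex,(np.array(r[0])-c)@ey)
print("handle depth",p.mean(0),np.median(p[:,2]))
plan(*r[0],.11,82.5)
E
```

```text
blue [281. 297.] [array([ 0.6345, -0.1047]), array([0.0496, 0.0375]), np.float64(82.4682)] depth z 0.0356 ctr [ 0.635  -0.1047  0.0356]
amber [280. 247.] [array([ 0.5945, -0.0997]), array([0.0498, 0.0361]), np.float64(82.4969)] depth z 0.0357 ctr [ 0.5947 -0.0997  0.0357]
amber [ 46. 328.] [array([ 0.6383, -0.3103]), array([0.0317, 0.0827]), np.float64(7.279)] depth z 0.0362 ctr [ 0.6407 -0.3257  0.0366]
[[ 265   98   34   41 1324]] [[281.08232628 117.918429  ]]
((0.4938656687736511, -0.086188405752182), (0.01905694045126438, 0.02271358110010624), 81.81830596923828) -0.05394460029075746 0.0003736072427865241
handle depth [ 0.49371211 -0.0863845   0.07435174] 0.07348245673743098
t 16.57 pos [ 0.5609 -0.096   0.1557] jaw 82.54 F [-0.2 -0.7  0.2] open 0.0858 j6 -1.81
shift [0.4445 0.006  0.3153] turn 0.0001
```

View pics/w6.png

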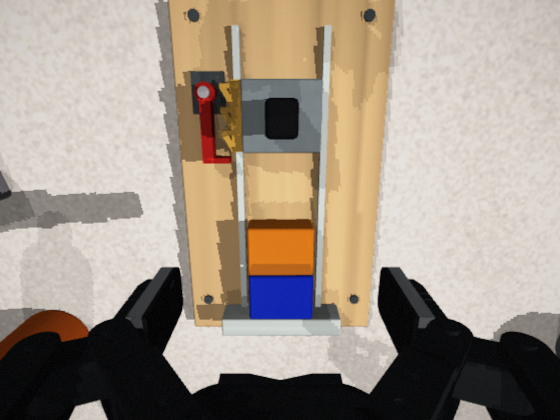

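Both slabs are seated and touching. Next I'll pinch the shoe handle, the dark square at (281,118).

Call:
send_rows:
  targets:
    - [0,0.2,0.006,0.1,0]
    - [0,0.4,0.006,0.2,0]
    - [0,0.444,0.006,0.3,0]
    - [0,0.444,0.006,0.3,0]

```text
t: 17.08
tool_pos: [0.4934, -0.086, 0.111]
tcp_rot: [-0.013, 0.065, 0.998, 0.002]
contact_force: [0.0, 1.3, -0.1]
opening: 0.0851
```

```bash
python3 - <<'E'
from h import *
plan(.4938,-.0863,.066,82.5)
E
```

```text
t 17.07 pos [ 0.4934 -0.086   0.111 ] jaw 82.53 F [ 0.   1.3 -0.1] open 0.0851 j6 -1.84
shift [-0.0105 -0.0026  0.2998] turn 0.0001
```

Call:
send_rows:
  targets:
    - [0,-0.005,-0.002,0.1,0]
    - [0,-0.005,-0.002,0.22,0]
    - [0,-0.005,-0.002,0.3,0]
    - [0,-0.005,-0.002,0.3,0]

```text
t: 17.58
tool_pos: [0.4928, -0.086, 0.0651]
tcp_rot: [-0.014, 0.065, 0.998, 0.003]
contact_force: [0.1, 0.7, -0.2]
opening: 0.0852
```

Call:
send_rows:
  targets:
    - [255,0,0,0,0]
    - [255,0,0,0,0]
    - [255,0,0,0,0]
    - [255,0,0,0,0]
    - [255,0,0,0,0]
  force: 70

```text
t: 18.2
tool_pos: [0.4931, -0.0861, 0.0655]
tcp_rot: [-0.013, 0.065, 0.998, 0.002]
contact_force: [-0.4, -0.5, 5.0]
opening: 0.0193
```

Call:
send_rows:
  targets:
    - [255,0,0,0,0]
    - [255,0,0,0,0]

```text
t: 18.45
tool_pos: [0.4931, -0.0861, 0.0655]
tcp_rot: [-0.013, 0.065, 0.998, 0.002]
contact_force: [-0.1, -0.1, 2.5]
opening: 0.0194
```

```bash
python3 - <<'E'
from h import *
c=np.array([.4938,-.0863]);a=np.radians(-7.5);ex=np.array([np.cos(a),np.sin(a)])
plan(*(c+.03*ex),.066,82.5)
E
```

```text
t 18.45 pos [ 0.4931 -0.0861  0.0655] jaw 82.54 F [-0.1 -0.1  2.5] open 0.0194 j6 -1.84
shift [-0.2048 -0.0005 -0.0086] turn 0.0001
```

Call:
send_rows:
  targets:
    - [255,-0.04,0,-0.001,0]
    - [255,-0.08,0,-0.002,0]
    - [255,-0.12,0,-0.003,0]
    - [255,-0.16,0,-0.004,0]
    - [255,-0.16,0,-0.004,0]

```text
t: 19.08
tool_pos: [0.5176, -0.0894, 0.0655]
tcp_rot: [-0.013, 0.065, 0.998, 0.002]
contact_force: [1.0, 0.0, 2.9]
opening: 0.0188
```

```bash
python3 - <<'E'
from h import *
c=np.array([.4931,-.0861]);a=np.radians(-7.5);ex=np.array([np.cos(a),np.sin(a)])
plan(*(c+.05*ex),.0655,82.5)
E
```

```text
t 19.07 pos [ 0.5176 -0.0894  0.0655] jaw 82.54 F [1.  0.  2.9] open 0.0188 j6 -1.83
shift [-0.1683  0.     -0.0042] turn 0.0001
```

Call:
send_rows:
  targets:
    - [255,-0.04,0,-0.001,0]
    - [255,-0.08,0,-0.002,0]
    - [255,-0.12,0,-0.003,0]
    - [255,-0.16,0,-0.004,0]
    - [255,-0.16,0,-0.004,0]

```text
t: 19.7
tool_pos: [0.5419, -0.0925, 0.0655]
tcp_rot: [-0.012, 0.065, 0.998, 0.002]
contact_force: [0.9, -0.3, 3.0]
opening: 0.019
```

```bash
python3 - <<'E'
from h import *
c=np.array([.4931,-.0861]);a=np.radians(-7.5);ex=np.array([np.cos(a),np.sin(a)])
plan(*(c+.058*ex),.0655,82.5)
from bench import vision
s=vision.snapshot("wrist"); cv2.imwrite("pics/w7.png",s["image"])
E
```

```text
t 19.7 pos [ 0.5419 -0.0925  0.0655] jaw 82.54 F [ 0.9 -0.3  3. ] open 0.019 j6 -1.82
shift [-0.0586 -0.0001 -0.0011] turn 0.0001
```

View pics/w7.png

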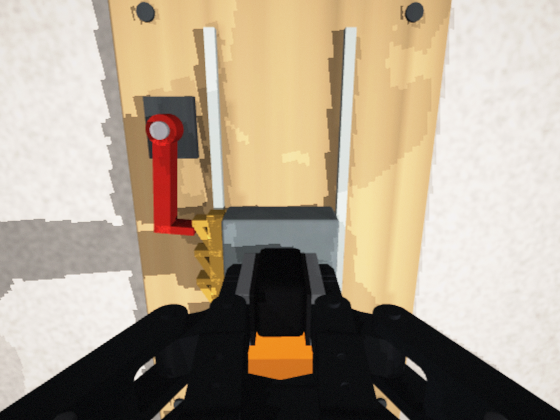

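Call:
send_rows:
  targets:
    - [255,-0.02,0,-0.0005,0]
    - [255,-0.04,0,-0.001,0]
    - [255,-0.045,0,-0.001,0]
    - [255,-0.045,0,-0.001,0]

```text
t: 20.25
tool_pos: [0.5485, -0.0934, 0.0655]
tcp_rot: [-0.012, 0.065, 0.998, 0.002]
contact_force: [-1.8, -0.1, 4.3]
opening: 0.0193
```

Call:
send_rows:
  targets:
    - [255,-0.007,0,0,0]
    - [255,-0.007,0,0,0]

```text
t: 20.5
tool_pos: [0.5498, -0.0936, 0.0655]
tcp_rot: [-0.012, 0.065, 0.998, 0.002]
contact_force: [-1.3, -0.3, 4.0]
opening: 0.0188
```

Call:
send_rows:
  targets:
    - [255,-0.007,0,0,0]
    - [255,-0.007,0,0,0]

```text
t: 20.75
tool_pos: [0.5508, -0.0937, 0.0655]
tcp_rot: [-0.012, 0.065, 0.998, 0.002]
contact_force: [-2.0, -0.4, 5.5]
opening: 0.0188
```

Call:
send_rows:
  targets:
    - [255,-0.007,0,0,0]
    - [255,-0.007,0,0,0]

```text
t: 21.0
tool_pos: [0.551, -0.0937, 0.0655]
tcp_rot: [-0.013, 0.065, 0.998, 0.002]
contact_force: [-8.4, 0.1, 8.9]
opening: 0.0188
```

Call:
send_rows:
  targets:
    - [255,-0.007,0,0,0]
    - [255,-0.007,0,0,0]

```text
t: 21.25
tool_pos: [0.551, -0.0937, 0.0655]
tcp_rot: [-0.015, 0.065, 0.998, 0.002]
contact_force: [-8.9, 0.0, 9.3]
opening: 0.0191
```

```bash
python3 - <<'E'
from h import *
from bench import vision
plan(.55,-.09,.0655,82.5)
s=vision.snapshot("wrist"); pickle.dump(s,open("w8.pkl","wb")); cv2.imwrite("pics/w8.png",s["image"])
E
```

```text
t 21.25 pos [ 0.551  -0.0937  0.0655] jaw 82.57 F [-8.9  0.   9.3] open 0.0191 j6 -1.81
shift [0.01   0.0237 0.0005] turn 0.0002
```

View pics/w8.png

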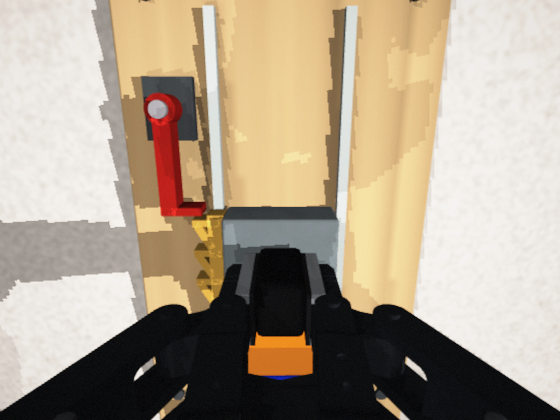

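```bash
python3 - <<'E'
import cv2
a=cv2.imread("pics/w7.png")[90:310,130:240];b=cv2.imread("pics/w8.png")[70:290,130:240]
cv2.imwrite("pics/c78.png",cv2.resize(cv2.hconcat([a,b]),None,fx=2.7,fy=2.7,interpolation=2))
E
```

View pics/c78.png

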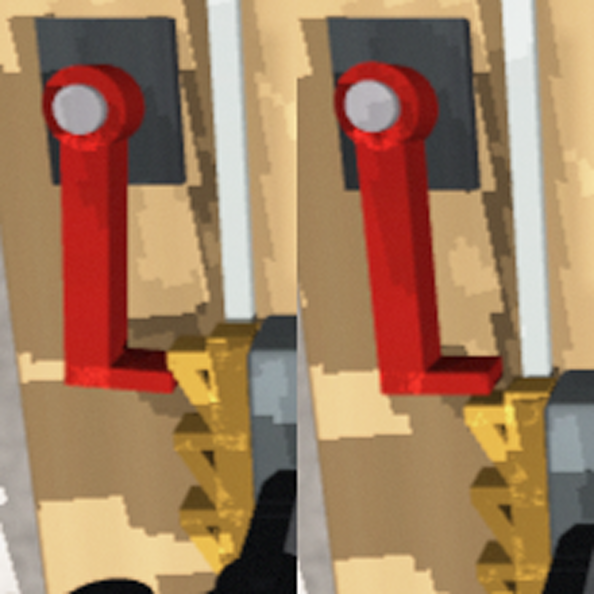

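The pawl nose at (205,208) has swung in behind the back face of the third tooth, and the shoe is stopped hard. I'll press once a little more firmly, then tug back.

Call:
send_rows:
  targets:
    - [255,-0.012,0,0,0]
    - [255,-0.012,0,0,0]

```text
t: 21.55
tool_pos: [0.5511, -0.0937, 0.0655]
tcp_rot: [-0.017, 0.065, 0.998, 0.003]
contact_force: [-15.4, -0.6, 12.5]
opening: 0.0192
```

Call:
send_rows:
  targets:
    - [255,0.01,0,0,0]
    - [255,0.01,0,0,0]

```text
t: 21.8
tool_pos: [0.5498, -0.0936, 0.0655]
tcp_rot: [-0.017, 0.065, 0.998, 0.003]
contact_force: [-1.1, -0.3, 1.9]
opening: 0.0191
```

Call:
send_rows:
  targets:
    - [255,0.01,0,0,0]
    - [255,0.01,0,0,0]

```text
t: 22.05
tool_pos: [0.5485, -0.0934, 0.0656]
tcp_rot: [-0.017, 0.065, 0.998, 0.003]
contact_force: [1.2, -1.1, 1.4]
opening: 0.0188
```

Call:
send_rows:
  targets:
    - [255,0.01,0,0,0]
    - [255,0.01,0,0,0]

```text
t: 22.3
tool_pos: [0.5482, -0.0934, 0.0656]
tcp_rot: [-0.015, 0.065, 0.998, 0.002]
contact_force: [8.8, -0.5, -5.1]
opening: 0.0189
```

Call:
send_rows:
  targets:
    - [255,0.008,0,0,0]
    - [255,0.008,0,0,0]

```text
t: 22.55
tool_pos: [0.5482, -0.0933, 0.0656]
tcp_rot: [-0.013, 0.065, 0.998, 0.002]
contact_force: [9.4, -0.2, -4.1]
opening: 0.0192
```

Call:
send_rows:
  targets:
    - [255,0.012,0,0,0]
    - [255,0.012,0,0,0]
    - [255,0.012,0,0,0]

```text
t: 22.92
tool_pos: [0.548, -0.0933, 0.0656]
tcp_rot: [-0.011, 0.065, 0.998, 0.002]
contact_force: [13.1, -0.5, -6.9]
opening: 0.0187
```

```bash
python3 - <<'E'
from h import *
from bench import vision
plan(.551,-.0937,.0655,82.5)
s=vision.snapshot("wrist"); pickle.dump(s,open("w9.pkl","wb")); cv2.imwrite("pics/w9.png",s["image"])
E
```

```text
t 22.93 pos [ 0.548  -0.0933  0.0656] jaw 82.56 F [13.1 -0.5 -6.9] open 0.0187 j6 -1.82
shift [-0.02    0.0002  0.0002] turn 0.0002
```

View pics/w9.png

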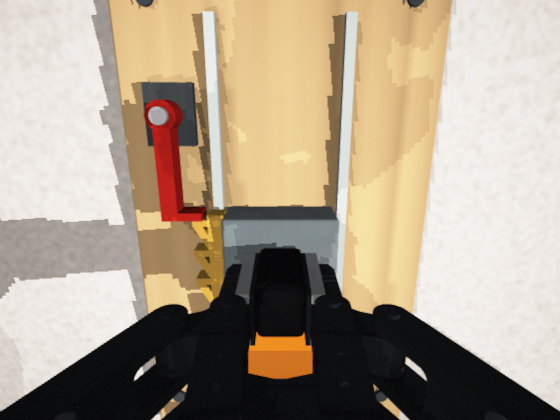

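The pawl holds against a 13 N tug: the nose at (205,214) bears on the tooth's back face. The tug took up about 3 mm of the ratchet's play, so I'll press the shoe back home to leave the slabs squeezed, then let go.

Call:
send_rows:
  targets:
    - [255,-0.01,0,0,0]
    - [255,-0.02,0,0,0]
    - [255,-0.022,0,0,0]
    - [255,-0.022,0,0,0]

```text
t: 23.48
tool_pos: [0.5509, -0.0937, 0.0655]
tcp_rot: [-0.011, 0.065, 0.998, 0.002]
contact_force: [-2.5, 0.4, 3.7]
opening: 0.0191
```

Call:
send_rows:
  targets:
    - [255,-0.006,0,0,0]
    - [255,-0.006,0,0,0]

```text
t: 23.72
tool_pos: [0.551, -0.0937, 0.0656]
tcp_rot: [-0.013, 0.065, 0.998, 0.002]
contact_force: [-7.2, 0.3, 7.7]
opening: 0.0192
```

Call:
send_rows:
  targets:
    - [0,0,0,0,0]
    - [0,0,0,0,0]
    - [0,0,0,0,0]
    - [0,0,0,0,0]
    - [0,0,0,-0.1,0]

```text
t: 24.35
tool_pos: [0.5509, -0.0936, 0.0803]
tcp_rot: [-0.014, 0.065, 0.998, 0.002]
contact_force: [0.0, 0.1, -0.4]
opening: 0.0853
```

Call:
send_rows:
  targets:
    - [0,0,0,-0.3,0]
    - [0,0.05,0,-0.6,0]
    - [0,0.1,0,-0.8,0]
    - [0,0.1,0,-0.8,0]

```text
t: 24.85
tool_pos: [0.5399, -0.0927, 0.2039]
tcp_rot: [-0.011, 0.065, 0.998, 0.002]
contact_force: [0.8, -1.2, -0.4]
opening: 0.0855
```

```bash
python3 - <<'E'
from h import *
from slabs import meas
from bench import vision
plan(.551,-.0937,.0655,82.5)
s=vision.snapshot("wrist"); pickle.dump(s,open("w10.pkl","wb")); cv2.imwrite("pics/w10.png",s["image"]);meas(s,.037)
s=vision.snapshot("top"); cv2.imwrite("pics/top2.png",s["image"])
E
```

```text
t 24.85 pos [ 0.5399 -0.0927  0.2039] jaw 82.58 F [ 0.8 -1.2 -0.4] open 0.0855 j6 -1.82
shift [-0.0942  0.0014  0.9207] turn 0.0002
blue [280. 291.] [array([ 0.635 , -0.1048]), array([0.0497, 0.0377]), np.float64(82.4913)] depth z 0.0356 ctr [ 0.6355 -0.1048  0.0356]
amber [280. 253.] [array([ 0.5952, -0.0999]), array([0.0495, 0.0362]), np.float64(82.5198)] depth z 0.0357 ctr [ 0.5957 -0.1     0.0357]
amber [ 77. 321.] [array([ 0.6435, -0.3048]), array([0.0285, 0.059 ]), np.float64(30.9341)] depth z 0.0372 ctr [ 0.6463 -0.3095  0.0371]
```

View pics/w10.png

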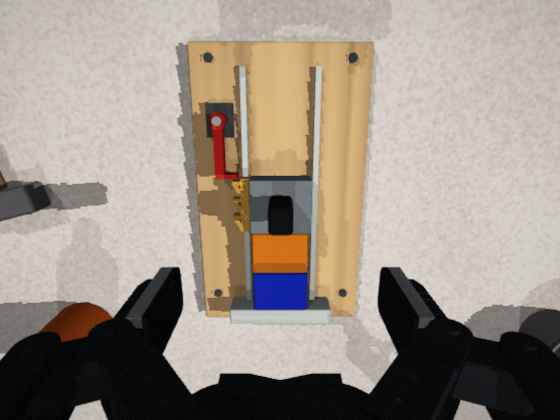

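View pics/top2.png

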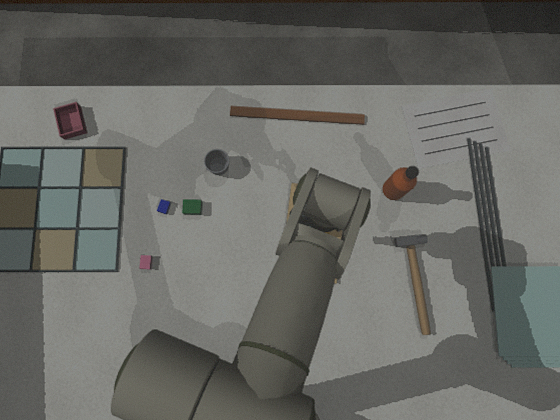

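The wrist view shows blue (280,291) against the fence, amber (280,253), the shoe tight behind it, and the pawl nose at (235,176) behind the last tooth. In the top view the green slab, tin, bottle and hammer are where they started. The gripper is clear, so I'm handing in.

```bash
python3 -c "
from bench import manip
print(manip.close_job())"
```

```text
the job is handed in; nothing more can be done
None
```

The blue and amber slabs are clamped in the jig with the shoe pushed home, and I handed the job in at about 25 s of the 67 s allowed.

**Placing:** I laid the larger blue slab in the bed and slid it gently into the fence, about 6 N on contact. Then I laid the amber slab against it.

**Clamping:** I pinched the shoe's handle and pushed about 58 mm to a hard stop, about 15 N at the end. The pictures show the pawl behind the third tooth. The pawl held a tug of about 13 N, and the shoe settled about 3 mm back against the tooth.

**One step not in your order:** after the tug I pressed the shoe home again, about 7 N, so the slabs stayed squeezed. Then I let go and raised the gripper clear.

**Last checks:**
- Both slabs lie flat, with tops measured at 36 mm against 37 mm expected, and in line with the jig. Their centres are 1.0–1.5 mm from the seat points.
- The green slab, hammer, bottle and nail tin look unmoved.
- The shoe's travel was judged from the hard stop, the tug and the pictures, not read directly. My estimate of where it started is only good to about 2 mm.
- The top and wrist views put the jig's centreline about 1 mm apart. I used the wrist view.
- The tool drifted 1–2 degrees out of vertical during the moves, with no visible effect.

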